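# Comb the rinsed stirring rods into the drying tray

## Robot

A 7-joint arm with a two-finger parallel gripper is mounted at the origin on the work surface. World frame = base frame: x ahead of the robot, y to its left, z up, the work surface at z = 0. Lengths are in m, angles in rad, forces in N, time in s.
With the tool pointing down it reaches from about 0.4 to 0.875 m from the base axis. Payload 4.4 kg.
Tool frame: the origin (TCP) lies midway between the tips of the shut fingers; the grasp point (between the pads) lies 19 mm behind it; z points along the fingers, y is the line along which they close (so a half turn about z gives the same grasp; the last joint's range is limited). The gripper opens to 85 mm and grips with 20 to 120 N. Pads are 22 mm wide; open, the fingers measure 114 mm over their backs; the gripper's body (76 mm by 85 mm) begins 54 mm behind the grasp point. The pads swing forward as they close: fully open they stand 13 mm farther back than shut.
Start: joints at [1.103, 0.628, 0.038, 1.517, -0.027, 0.996, -0.02], TCP at [0.254, -0.598, 0.231] pointing down, gripper open.
Joint ranges: [-3.06, 3.06], [-0.37, 2.12], [-1.25, 1.32], [0.18, 2.47], [-1.1, 4.24], [0.23, 1.98], [-2.94, 2.94]. Speed limits (rad/s): [2.57, 2.57, 3.14, 3.14, 3.14, 3.14, 3.14].

## Interface

Orientations are given as a rotation vector (axis times angle).
In Python, from bench import bot, observe, optics, job gives the robot as it stands. Calls block until the motion is done:
- bot.move_pose(position, orientation): joint-space move of the TCP to a pose.
- bot.move_linear(position, ori=None, feed=0.15, stop_force=None): straight line of the TCP; ori=None keeps the orientation; feed is the mean speed in m/s. With stop_force (N) it stops when the force on the tool has changed by that much, and returns True; else False.
- bot.move_joints(angles): joint-space move.
- bot.move_gripper(opening, strength=None): opening from 0.0 (shut) to 1.0 (fully open); strength is the grip in N (None keeps the last); returns when the fingers have stopped.
- bot.pause(seconds).
- bot.ik(position, orientation): joint angles nearest the present ones, or None.
- observe(): the state.
- optics.capture(name): name is "side" or "top"; returns the picture (400x640x3 uint8, red, green, blue); there is no depth.
- optics.camera_model(name): a dict with "K" (3x3 intrinsics, pixels), "world_from_camera" (4x4, takes a point from camera to world coordinates). Camera axes: x right, y up, looking along -z (the intrinsics and any distortion apply to the point x, -y, -z); pixel columns grow to the right and rows downward; lengths in m; the calibration is good to about 2 mm. A picture is of the moment at which its call begins. camera_model takes no time and is no camera call.
A pose or a line that the arm cannot do raises bot.MotionError and nothing moves.
- job.finish_job(): hands the job in; it is judged then, once.
The state is a dict: "time": time; "joints": joint angles; "qd": joint speeds; "effort": joint torques, N m; "tcp_pos": TCP position; "tcp_rot": TCP orientation; "contact_force": force on the tool from outside, world axes, zero at the start; "torque": the same for the moment, N m; "gripper_width": opening from 0.0 (shut) to 1.0 (fully open); "grip_force": force on a finger pad.
Only numpy, scipy, OpenCV 4.12 (cv2) and the standard library are available. Lean on these libraries where they do the work, as an engineer would, in place of code of your own. Each camera call takes 0.05 s, during which the arm holds its last target. There are 200 camera calls.

## Task

Stand the tube racks that lie across the drying tray side by side on the rubber mat, and put the rods that are still in the rinse tray into the drying tray with the others. Then take the rake and comb the rods until every one lies down in a groove of its own, and hang the rake back on its stand. Do not knock over or push aside the bottles, the jar and the beaker.

Things in the scene. Friction and masses are not known exactly. Their poses are not given: they have to be found in the camera images.
- drying_tray: Fixed stainless drying tray, 266 (x) x 184 (y) mm outside, 40 mm high to its rim, origin at the centre of its underside. Eight straight grooves, 14.5 mm wide, run along its y axis, 26 mm apart in x (centre lines at x = -91, -65, -39, -13, 13, 39, 65, 91 mm), their flat bottoms 4 mm above the origin. Upright walls at the y ends, inner faces at y = -88 and +88 mm.
- tray_ridges (a point): Middle of the drying tray at the top of the round-topped ridges between its grooves, 17 mm above its underside; axes as the tray's. Beyond the outermost ridges (x = -104 and +104 mm) a smooth land rises outwards at 15 degrees to the upright end wall (x = -130 and +130 mm). A rod down in a groove has its centre 7 mm below this level; one askew over the ridges has its centre 6 mm above it.
- rinse_tray: Fixed shallow plastic tray, 170 (x) x 250 (y) mm outside, floor 4 mm thick, with a low lip 4 mm thick and 7.5 mm high all round, origin at the centre of its underside. Some rods lie in it, about along its x axis and about 50 mm apart.
- rack_mat_top (a point): Centre of the top face of the fixed black rubber mat, 170 (x) x 260 (y) mm and 4 mm thick, where the racks are to stand, side by side along the mat's y axis (one at each side of its middle line has room). Axes along the mat's sides.
- rake_tips (a point): Middle of the row of tine tips of the loose 0.25 kg rake; z up the tines, y along the row (60 mm each way). Nine steel tines, 5 mm thick, 15 mm apart, 45 mm long. Drawn along the tray's x with the row along the grooves and the tips 1 to 4 mm above the ridges, they pass over rods that are down in grooves and push, turn and roll the others on until they fall into free grooves.
- rake_grip (a point): On the axis of the rake's upright handle, 92 mm above the tine tips, where it is best pinched (fingers closing along its x). Axes as for the tips. The plastic handle is 24 (x) x 30 (y) mm, from 57 to 114 mm above the tips. Below the handle is the head bar, 16 (x) x 190 (y) mm, from 45 to 57 mm above the tips.
- rake_seat (a point): Where the tine tips are when the rake hangs on its fixed stand, 17 mm above the bench; axes along the stand's sides. The stand is 70 (x) x 200 (y) mm: two ledges, 160 mm apart in y and 62 mm high, carry the ends of the head bar, tines hanging between them; flared lips guide the bar in x (about 6 mm play each way). The rake is lifted straight up and lowered straight down.
- rod1_mid (a point): White plastic stirring rod, round, 12 mm thick and slippery, 140 mm long with round ends, 35 g, loose; the point is its centre, its x axis runs along it. Starts askew over the ridges of the drying tray.
- rod2_mid (a point): White plastic stirring rod, round, 12 mm thick and slippery, 140 mm long with round ends, 35 g, loose; the point is its centre, its x axis runs along it. Starts askew over the ridges of the drying tray.
- rod3_mid (a point): White plastic stirring rod, round, 12 mm thick and slippery, 140 mm long with round ends, 35 g, loose; the point is its centre, its x axis runs along it. Starts askew over the ridges of the drying tray.
- rod4_mid (a point): White plastic stirring rod, round, 12 mm thick and slippery, 140 mm long with round ends, 35 g, loose; the point is its centre, its x axis runs along it. Starts in the rinse tray, or is absent.
- rod5_mid (a point): White plastic stirring rod, round, 12 mm thick and slippery, 140 mm long with round ends, 35 g, loose; the point is its centre, its x axis runs along it. Starts in the rinse tray, or is absent.
- rod6_mid (a point): White plastic stirring rod, round, 12 mm thick and slippery, 140 mm long with round ends, 35 g, loose; the point is its centre, its x axis runs along it. Starts in the rinse tray, or is absent.
- rod7_mid (a point): White plastic stirring rod, round, 12 mm thick and slippery, 140 mm long with round ends, 35 g, loose; the point is its centre, its x axis runs along it. Starts in the rinse tray, or is absent.
- tube_rack1_mid (a point): Tube rack, a plain plastic block 50 (x) x 220 (y) x 45 (z, up) mm with a row of dark tube holes in its top, about 0.32 kg, loose; the point is its centre. Starts lying across the drying tray, on the rims of its two y ends, over the rods. Can be lifted by its 50 mm width.
- tube_rack2_mid (a point): Tube rack, a plain plastic block 50 (x) x 220 (y) x 45 (z, up) mm with a row of dark tube holes in its top, about 0.32 kg, loose; the point is its centre. Starts lying across the drying tray, on the rims of its two y ends, over the rods. Can be lifted by its 50 mm width.
- reagent_bottle: Bystander: brown bottle, 64 mm thick, 150 mm high, origin at the centre of its underside.
- beaker: Bystander: glass beaker, 72 mm wide, 90 mm high, origin at the centre of its underside.
- wash_bottle: Bystander: clear plastic bottle, 60 mm thick, 140 mm high, origin at the centre of its underside.
- sample_jar: Bystander: small jar, 56 mm thick, 70 mm high, origin at the centre of its underside.

How it is judged:
By the outcome, as a careful person would: the job done as asked, in the order asked, and still so for the second after the job is handed in, with the robot touching nothing.
Of rod4, rod5, rod6, rod7 only 2 to 4 are there at a start; the rules pass over those that are not, and their reading is None.
At some moment in a run one of rod4, rod5, rod6, rod7 may be knocked a few centimetres aside while the robot is not near it.
Once in a run the grip may slacken for a moment while it holds something.
It also fails if it takes over 210 s, if anything falls off the work surface, if the arm or the gripper's body presses on something with over 40 N, if the wrist force passes 120 N, or if a joint passes its speed limit or range.

## Working session

There is one attempt and no reset: what is moved stays moved. The work goes in short steps, each a Python script; the robot and the scene stay as the last script left them, time stands still between calls to the robot, and variables do not carry over. Pictures are saved under pics/ and viewed, at most 14 in all, crops included, and the job is handed in when it is done.

```bash
ls; mkdir -p pics
python3 - <<'E'
from bench import bot, observe, optics, job
import cv2,numpy as np
for n in("top","side"):
    m=optics.camera_model(n); print(n,m)
    im=optics.capture(n); cv2.imwrite(f"pics/{n}0.png",im[:,:,::-1])
print(observe())
E
```

```text
pics
top {'K': array([[441.22610685,   0.        , 323.57931726],
       [  0.        , 441.22610685, 191.4490274 ],
       [  0.        ,   0.        ,   1.        ]]), 'world_from_camera': array([[-0.0057213 ,  0.99564588, -0.09304056,  0.4835913 ],
       [-0.9995385 , -0.00291809,  0.03023706, -0.00893926],
       [ 0.0298339 ,  0.09317061,  0.99520308,  1.12112208],
       [ 0.        ,  0.        ,  0.        ,  1.        ]])}
side {'K': array([[375.82393326,   0.        , 323.69610452],
       [  0.        , 375.82393326, 201.83819985],
       [  0.        ,   0.        ,   1.        ]]), 'world_from_camera': array([[ 0.98230399,  0.08103986, -0.1688532 ,  0.38602795],
       [-0.18624763,  0.51780125, -0.83498125, -0.82588749],
       [ 0.01976564,  0.85165392,  0.52373172,  0.60954911],
       [ 0.        ,  0.        ,  0.        ,  1.        ]])}
{'time': 0.1, 'joints': array([ 1.10320925,  0.62927596,  0.03843716,  1.51823984, -0.0270121 ,
        0.9962896 , -0.02000239]), 'qd': array([-0.0014923 , -0.00126317,  0.00143714, -0.00286433,  0.00112783,
        0.00107579, -0.00198695]), 'effort': array([ 2.00602692e-03, -5.64532614e+01,  1.23003434e+00, -1.93972760e+01,
        1.12286760e-02,  5.28804536e-03, -1.41543387e-05]), 'tcp_pos': array([ 0.25401495, -0.59772068,  0.23047543]), 'tcp_rot': array([-3.07678452e+00, -6.26554319e-01,  5.35640604e-04]), 'contact_force': array([-0.19982627, -0.75594296,  0.16887422]), 'torque': array([ 0.04099956, -0.02933113,  0.03795115]), 'grip_force': 0.0, 'gripper_width': 1.003781953663385}
```

View pics/top0.png

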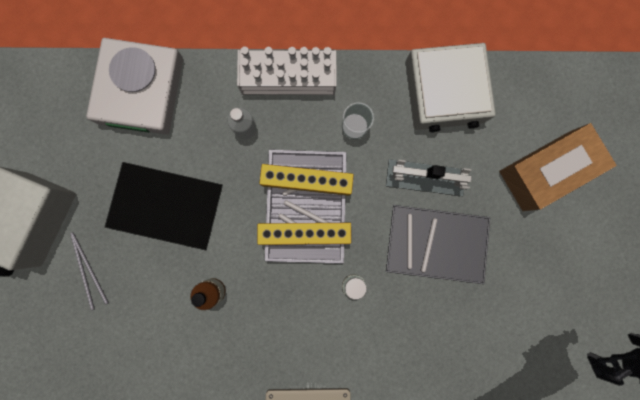

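View pics/side0.png

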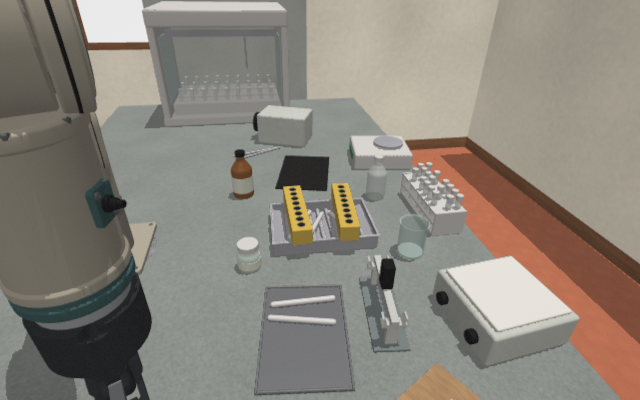

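The top view shows the drying tray near (306,207), with yellow racks at (307,179) and (304,233). The mat is at (164,206) and the rinse tray at (438,244), holding two rods at columns 410 and 429. The rake is on its stand at (432,173). The side view agrees.

```bash
cat > h.py <<'E'
from bench import bot, observe, optics, job
import cv2, numpy as np
from scipy.spatial.transform import Rotation as R
def ray(n,u,v):
    m=optics.camera_model(n); K=m["K"]; T=m["world_from_camera"]
    d=T[:3,:3]@np.array([(u-K[0,2])/K[0,0],-(v-K[1,2])/K[1,1],-1.0]); return T[:3,3],d
def plane(n,u,v,z):
    o,d=ray(n,u,v); return o+d*(z-o[2])/d[2]
def proj(n,P):
    m=optics.camera_model(n); T=m["world_from_camera"]; p=T[:3,:3].T@(np.asarray(P)-T[:3,3])
    K=m["K"]; return np.array([K[0,0]*p[0]/-p[2]+K[0,2],K[1,1]*-p[1]/-p[2]+K[1,2]])
def rects(n,im,mask,z,amin=30):
    """contours of mask -> list of (centre xyz, long-axis yaw, long, short) on plane z"""
    out=[]
    cs,_=cv2.findContours(mask.astype(np.uint8),cv2.RETR_EXTERNAL,cv2.CHAIN_APPROX_NONE)
    for c in cs:
        if cv2.contourArea(c)<amin: continue
        P=np.array([plane(n,u,v,z)[:2] for u,v in c[:,0]],np.float32)
        (cx,cy),(w,h),a=cv2.minAreaRect(P*1000)
        a=np.radians(a)
        if w<h: w,h,a=h,w,a+np.pi/2
        a=(a+np.pi/2)%np.pi-np.pi/2
        out.append((cx/1000,cy/1000,np.degrees(a),w,h,c[:,0].mean(0).round()))
    return out
def down(yaw):
    """tool pointing down, tool y (closing line) at world angle yaw"""
    y=np.array([np.cos(yaw),np.sin(yaw),0]); z=np.array([0,0,-1.]); x=np.cross(y,z)
    return R.from_matrix(np.stack([x,y,z],1)).as_rotvec()
E
python3 - <<'E'
from h import *
im=cv2.imread("pics/top0.png")
cv2.imwrite("pics/c0.png",cv2.resize(im[140:300,240:500],None,fx=3,fy=3,interpolation=cv2.INTER_CUBIC))
h=cv2.cvtColor(im,cv2.COLOR_BGR2HSV)
def show(t,m,z,a=30):
    for r in rects("top",im,m,z,a): print(t,[np.round(x,3) for x in r])
show("rack",(abs(h[...,0].astype(int)-24)<6)&(h[...,1]>140)&(h[...,2]>100),.085,200)
g=im.max(2); sub=np.zeros_like(g,bool); sub[140:300,80:500]=1
show("mat",(g<25)&sub,.004,1000)
show("white",(g>150)&(h[...,1]<60)&sub,.01,30)
show("jar",(g>150)&(h[...,1]<60)&sub,.07,100)
print(im[180,430],im[250,470],im[200,460],im[215,280],im[206,265],im[330,300],im[188,460])
E
```

```text
rack [np.float64(0.483), np.float64(0.005), np.float64(-89.532), np.float64(215.154), np.float64(48.599), array([304., 233.])]
rack [np.float64(0.611), np.float64(0.001), np.float64(83.735), np.float64(217.402), np.float64(49.636), array([306., 179.])]
mat [np.float64(0.554), np.float64(0.359), np.float64(76.928), np.float64(254.643), np.float64(164.55), array([164., 206.])]
white [np.float64(0.346), np.float64(-0.121), np.float64(-0.6), np.float64(48.918), np.float64(47.364), array([356., 288.])]
white [np.float64(0.43), np.float64(0.007), np.float64(89.618), np.float64(194.567), np.float64(37.161), array([304., 258.])]
white [np.float64(0.453), np.float64(-0.308), np.float64(-14.512), np.float64(131.905), np.float64(7.598), array([429., 244.])]
white [np.float64(0.463), np.float64(-0.26), np.float64(-1.368), np.float64(132.773), np.float64(5.096), array([410., 240.])]
white [np.float64(0.523), np.float64(0.036), np.float64(64.749), np.float64(108.346), np.float64(31.607), array([292., 216.])]
white [np.float64(0.542), np.float64(-0.091), np.float64(-0.551), np.float64(53.047), np.f
[... 449 characters left out ...]
(-0.263), np.float64(82.745), np.float64(81.516), np.float64(19.249), array([410., 170.])]
white [np.float64(0.666), np.float64(-0.001), np.float64(88.089), np.float64(194.811), np.float64(51.53), array([309., 154.])]Traceback (most recent call last):
  File "<stdin>", line 11, in <module>
  File "<stdin>", line 6, in show
  File "h.py", line 18, in rects
    P=np.array([plane(n,u,v,z)[:2] for u,v in c[:,0]],np.float32)
                ~~~~~^^^^^^^^^
  File "h.py", line 8, in plane
    o,d=ray(n,u,v); return o+d*(z-o[2])/d[2]
        ~~~^^^^^^^
  File "h.py", line 5, in ray
    m=optics.camera_model(n); K=m["K"]; T=m["world_from_camera"]
ValueError: time passes only in moves, steps and waits
```

View pics/c0.png

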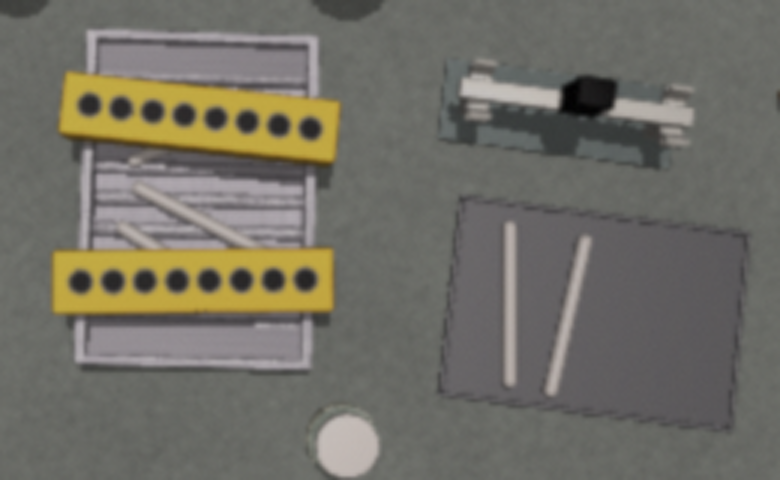

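```bash
python3 - <<'E'
s=open('h.py').read()
s=s.replace('def ray(n','CM={n:optics.camera_model(n) for n in("top","side")}\ndef ray(n').replace('m=optics.camera_model(n)','m=CM[n]')
s+='''
def goto(p,yaw,lin=False,**k):
    """to TCP p with closing line at yaw (mod pi), the half turn nearest the present joints"""
    q0=observe()["joints"]; best=None
    for a in(yaw,yaw+np.pi):
        q=bot.ik(p,down(a))
        if q is not None:
            c=np.abs(np.asarray(q)-q0).max()+ (5 if abs(q[6])>2.7 else 0)
            if best is None or c<best[0]: best=(c,a)
    if best is None: raise RuntimeError("no ik %s"%p)
    o=down(best[1])
    return bot.move_linear(p,o,**k) if lin else bot.move_pose(p,o)
def st(t=""):
    o=observe(); print(t,"t=%.1f"%o["time"],"tcp",o["tcp_pos"].round(4),"w=%.3f"%o["gripper_width"],"F",o["contact_force"].round(1),"g=%.0f"%o["grip_force"]); return o
'''
open('h.py','w').write(s)
E
python3 - <<'E'
from h import *
im=cv2.imread("pics/top0.png"); h=cv2.cvtColor(im,cv2.COLOR_BGR2HSV)
def quad(t,pts,z):
    P=np.array([plane("top",240+(a-1)/3,140+(b-1)/3,z)[:2] for a,b in pts])
    c=P.mean(0); (cx,cy),(w,hh),a=cv2.minAreaRect((P*1000).astype(np.float32))
    print(t,c.round(4),[np.linalg.norm(P[i]-P[(i+1)%4]).round(4) for i in range(4)],
     "edge yaws",[np.degrees(np.arctan2(*(P[(i+1)%4]-P[i])[::-1])).round(1) for i in range(4)])
quad("dry",[(88,31),(318,38),(311,369),(76,362)],.04)
quad("rinse",[(462,197),(747,235),(732,430),(439,397)],.0075)
for t,z,pts in(("bar",.074,[(461,90),(692,116)]),("handle",.131,[(590,92)])):
    print(t,[plane("top",240+(a-1)/3,140+(b-1)/3,z).round(4) for a,b in pts])
g=im.max(2); sub=np.zeros_like(g,bool); sub[160:190,415:460]=1
m=(g<40)&sub
for r in rects("top",im,m,.131,10): print("handle",r)
for n,u,v,z in(("wash",238,113,.14),("reag",199,300,.15),("beak",358,118,.09),("jar",356,289,.07)): print(n,plane("top",u,v,z).round(3))
E
```

```text
dry [0.5497 0.0019] [np.float64(0.1901), np.float64(0.2715), np.float64(0.1897), np.float64(0.2703)] edge yaws [np.float64(-91.8), np.float64(178.2), np.float64(87.9), np.float64(-1.7)]
rinse [ 0.4525 -0.3316] [np.float64(0.2451), np.float64(0.1643), np.float64(0.2479), np.float64(0.1686)] edge yaws [np.float64(-97.8), np.float64(173.2), np.float64(83.2), np.float64(-7.8)]
bar [array([ 0.6337, -0.209 ,  0.074 ]), array([ 0.6123, -0.3956,  0.074 ])]
handle [array([ 0.6238, -0.2968,  0.131 ])]
handle (0.6199368896484375, -0.2947809143066406, np.float64(88.41127014160158), 39.13224792480469, 28.04207420349121, array([436., 172.]))
wash [0.754 0.154 0.14 ]
reag [0.341 0.23  0.15 ]
beak [ 0.756 -0.124  0.09 ]
jar [ 0.351 -0.116  0.07 ]
```

```bash
cat > rack.py <<'E'
from h import *
def rack(x,y,ca,px,py,pa):
    zg=.044
    goto([x,y,.16],ca); bot.move_linear([x,y,zg],feed=.12,stop_force=15)
    bot.move_gripper(0,100); z=st("gripped")["tcp_pos"][2]
    bot.move_linear([x,y,z+.035],feed=.1); w=st("lifted")["gripper_width"]
    goto([px,py,z+.035],pa,lin=True,feed=.15); o=st("over mat")
    if abs(o["gripper_width"]-w)>.02: raise SystemExit("grip changed")
    print("touch",bot.move_linear([px,py,z-.037],feed=.06,stop_force=8)); st()
    bot.move_gripper(.78); bot.move_linear([px,py,.16],feed=.2); st("done"); bot.move_gripper(1)
E
python3 - <<'E'
from rack import *
a=np.radians(-13.1); c=np.array([.554,.359]); d=np.array([np.cos(a),np.sin(a)])
p=c-.042*d
rack(.483,.005,np.radians(.5),p[0],p[1],a)
im=optics.capture("top")[:,:,::-1]; cv2.imwrite("pics/t1.png",im)
E
```

```text
gripped t=4.0 tcp [0.4827 0.0048 0.0447] w=0.575 F [-1.7 -0.1  7.3] g=102
lifted t=4.5 tcp [0.4829 0.0048 0.0796] w=0.574 F [-0.7 -0.4 -3.7] g=104
over mat t=7.0 tcp [0.5133 0.3677 0.0797] w=0.571 F [-0.3 -0.  -3.5] g=104
touch True
 t=8.2 tcp [0.5127 0.3683 0.0088] w=0.580 F [-0.7 -0.4  5.6] g=104
done t=9.4 tcp [0.5124 0.3679 0.1589] w=0.782 F [ 0.4 -0.5  0.9] g=0
```

View pics/t1.png

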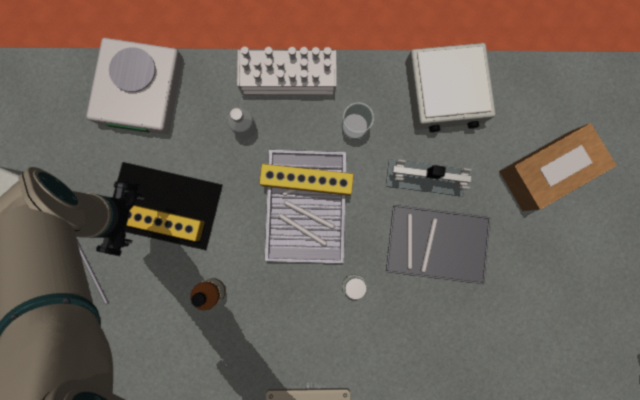

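The near rack now stands on the lower half of the mat at (165,223), and two askew rods are visible at about (303,222) and (309,210). I'll move the second rack next.

Run:
```python
from rack import *
a=np.radians(-13.1); c=np.array([.554,.359]); d=np.array([np.cos(a),np.sin(a)])
p=c+.042*d
rack(.611,.001,np.radians(-6.3),p[0],p[1],a)
goto([.45,-.31,.2],np.radians(85)); st()
im=optics.capture("top")[:,:,::-1]
o=np.vstack([cv2.resize(im[150:270,90:500],(800,234),interpolation=cv2.INTER_CUBIC),np.hstack([cv2.resize(im[140:275,250:360],(296,366),interpolation=cv2.INTER_CUBIC),np.zeros((366,504,3),np.uint8)])])
o[234:,300:]=cv2.resize(optics.capture("side")[190:280,230:410,::-1],(500,366),interpolation=cv2.INTER_CUBIC)
cv2.imwrite("pics/t2.png",o); cv2.imwrite("pics/t2raw.png",im)
```

```text
gripped t=12.7 tcp [0.6112 0.001  0.0449] w=0.576 F [-1.7 -0.8  3.7] g=104
lifted t=13.2 tcp [0.6108 0.0009 0.0799] w=0.570 F [-0.9 -0.  -4.1] g=104
over mat t=15.7 tcp [0.5952 0.3485 0.0799] w=0.573 F [ 0.4 -0.8 -3.2] g=104
touch True
 t=16.8 tcp [0.5945 0.3492 0.009 ] w=0.575 F [-0.7  0.2  5.7] g=104
done t=18.1 tcp [0.594  0.3489 0.1587] w=0.783 F [-0.5  0.1 -0.8] g=0
 t=20.8 tcp [ 0.4509 -0.3089  0.1998] w=1.001 F [-1.  -0.5 -0.6] g=0
```

View pics/t2.png

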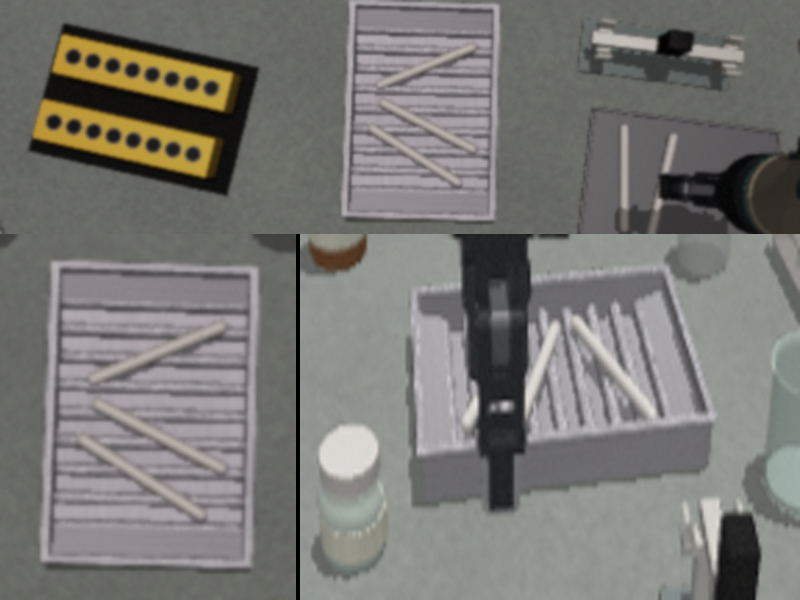

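The racks stand side by side on the mat. Three rods lie askew over the middle of the tray, and groove +91 (crop row ~313) is clear. I'll drop the rinse rods there, the first into the groove and the second on top of it, then comb from +x.

```bash
cat > rod.py <<'E'
from h import *
TC=np.array([.5497,.0019]); TA=np.radians(-1.85)
def tray(x,y=0): return TC+np.array([np.cos(TA)*x-np.sin(TA)*y,np.sin(TA)*x+np.cos(TA)*y])
def rods_rinse(im):
    h=cv2.cvtColor(im,cv2.COLOR_BGR2HSV); m=(im.max(2)>150)&(h[...,1]<60)
    s=np.zeros_like(m); s[205:285,385:492]=1
    return [r[:5] for r in rects("top",im,m&s,.01,30)]
def pick(x,y,yaw):
    a=np.radians(yaw)+np.pi/2
    bot.move_gripper(.42)
    goto([x,y,.09],a); print("stop",bot.move_linear([x,y,.0055],feed=.1,stop_force=8))
    bot.move_gripper(0,60); st("grip")
    bot.move_linear([x,y,.1],feed=.15); return st("lift")["gripper_width"]
def put(tx,ty,z):
    p=tray(tx,ty)
    goto([*p,.1],TA); st("over"); bot.move_linear([*p,z],feed=.08,stop_force=6); st("low")
    bot.move_gripper(.30); bot.move_linear([*p,.12],feed=.15); st("rel")
E
python3 - <<'E'
from rod import *
im=cv2.imread("pics/t1.png"); print(rods_rinse(im))
x,y,yaw=min(rods_rinse(im),key=lambda r:-r[1])[:3]
if pick(x,y,yaw)>.08:
    put(.091,0,.0215)
    goto([.52,.15,.25],TA)
    im=optics.capture("top")[:,:,::-1]; print(rods_rinse(np.ascontiguousarray(im)))
    cv2.imwrite("pics/t3raw.png",im)
    cv2.imwrite("pics/t3.png",cv2.resize(im[140:290,250:500],(750,450),interpolation=cv2.INTER_CUBIC))
E
```

```text
[(0.4526630859375, -0.30827615356445315, np.float64(-14.70308685302735), 131.9077606201172, 7.579449653625488), (0.46308551025390626, -0.2597977600097656, np.float64(-1.3682785034179674), 132.77342224121094, 5.095247268676758)]
stop False
grip t=23.3 tcp [ 0.4636 -0.26    0.0063] w=0.108 F [-0.1  0.7  6.1] g=59
lift t=24.1 tcp [ 0.4626 -0.2594  0.0994] w=0.109 F [ 0.1 -0.4 -1. ] g=59
over t=25.3 tcp [ 0.6397 -0.0035  0.0993] w=0.109 F [ 0.4 -0.6 -0.4] g=59
low t=26.5 tcp [ 0.6412 -0.001   0.0221] w=0.110 F [ 0.5  0.1 -0.4] g=59
rel t=27.6 tcp [ 0.6399 -0.0012  0.1193] w=0.301 F [-0.2 -1.2 -0.3] g=0
[(0.45271136474609375, -0.3080938720703125, np.float64(-14.616767883300767), 131.90670776367188, 6.170598983764648)]
```

View pics/t3.png

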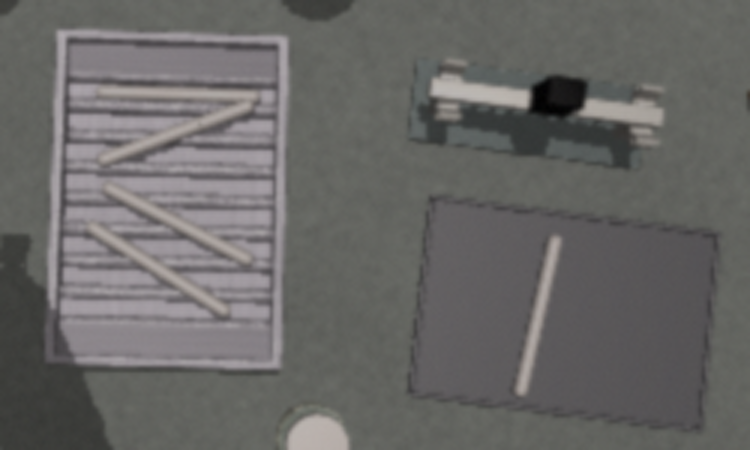

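The first rod lies in groove +91 (row 93) and one rod is left in the rinse tray at (540,315). I'll place that one on top of the first, toward the +x end.

Run:
```python
from rod import *
im=cv2.imread("pics/t3raw.png")
x,y,yaw=rods_rinse(im)[0][:3]
if pick(x,y,yaw)>.08:
    put(.094,0.005,.0215)
    goto([.5,-.25,.25],np.radians(83.5-90)); bot.move_gripper(1)
    im=optics.capture("top")[:,:,::-1]
    cv2.imwrite("pics/t4raw.png",im)
    cv2.imwrite("pics/t4.png",cv2.resize(im[140:290,250:500],(750,450),interpolation=cv2.INTER_CUBIC))
```

```text
stop False
grip t=31.9 tcp [ 0.4531 -0.3084  0.0063] w=0.110 F [ 0.3 -0.4  5.4] g=59
lift t=32.7 tcp [ 0.4523 -0.3077  0.0994] w=0.108 F [ 1.6  0.2 -0.1] g=59
over t=34.1 tcp [0.6431 0.0015 0.0994] w=0.106 F [-0.  -0.8 -1. ] g=59
low t=35.2 tcp [0.6444 0.0039 0.0221] w=0.104 F [ 0.8 -1.  -0.9] g=59
rel t=36.4 tcp [0.6431 0.0037 0.1193] w=0.300 F [-0.2 -0.5 -0.3] g=0
```

View pics/t4.png

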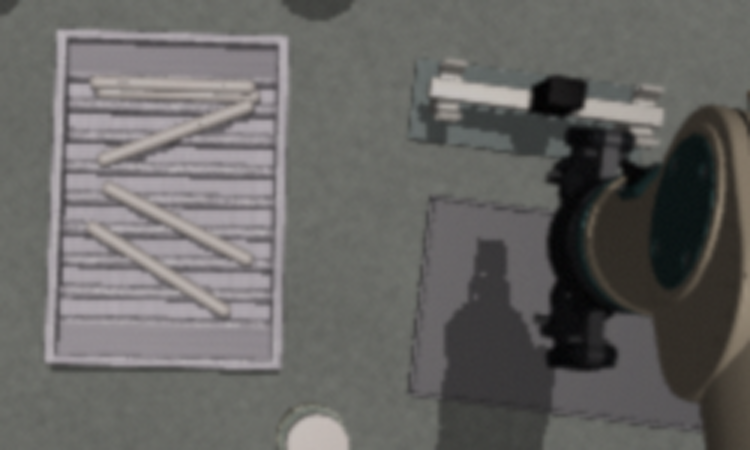

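Run:
```python
from rod import *
im=cv2.imread("pics/t4raw.png"); h=cv2.cvtColor(im,cv2.COLOR_BGR2HSV)
# rod B row profile at mid column
for u in(287,300,320): print(u,[(v,int(im[v,u].max())) for v in range(163,176)])
for v in(167,168,171): p=plane("top",305,v,.022)[:2]-TC; print(v,(R.from_euler('z',-TA).as_matrix()[:2,:2]@p).round(4))
# grasp rake
ra=np.radians(-6.5); x,y=.623,-.302
goto([x,y,.20],ra); bot.move_linear([x,y,.09],feed=.12,stop_force=8); bot.move_gripper(0,120); o=st("rake"); z0=o["tcp_pos"][2]
bot.pause(.3); o=st("rake"); z0=o["tcp_pos"][2]
bot.move_linear([*o["tcp_pos"][:2],z0+.09],feed=.08); st("lift")
np.save("rake.npy",[o["tcp_pos"][0],o["tcp_pos"][1],z0,z0-.017])
s=optics.capture("side")[:,:,::-1]; t=optics.capture("top")[:,:,::-1]
cv2.imwrite("pics/s5.png",np.hstack([cv2.resize(s[180:360,300:480],(400,400),interpolation=cv2.INTER_CUBIC),cv2.resize(t[110:230,370:490],(400,400),interpolation=cv2.INTER_CUBIC)]))
```

```text
287 [(163, 142), (164, 146), (165, 151), (166, 172), (167, 182), (168, 162), (169, 148), (170, 175), (171, 162), (172, 137), (173, 137), (174, 154), (175, 153)]
300 [(163, 138), (164, 137), (165, 146), (166, 167), (167, 182), (168, 169), (169, 144), (170, 142), (171, 161), (172, 141), (173, 116), (174, 147), (175, 167)]
320 [(163, 136), (164, 135), (165, 140), (166, 145), (167, 170), (168, 181), (169, 161), (170, 148), (171, 170), (172, 161), (173, 137), (174, 134), (175, 145)]
167 [0.0984 0.0053]
168 [0.0958 0.0052]
171 [0.0882 0.005 ]
rake t=40.5 tcp [ 0.6231 -0.3021  0.0904] w=0.267 F [-0.4  0.1  4. ] g=118
rake t=40.8 tcp [ 0.6231 -0.3021  0.0904] w=0.270 F [-1.9  0.3  6. ] g=118
lift t=42.1 tcp [ 0.6226 -0.302   0.1797] w=0.267 F [-0.5  0.4 -2.8] g=117
```

View pics/s5.png

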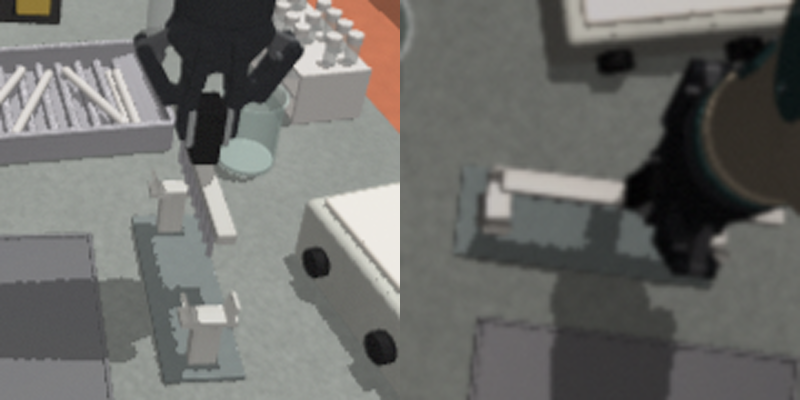

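The rake is held upright clear of its stand, with the wrist reading its 2.8 N weight. Rod B lies at tray x ≈ +98 mm, so I'll comb from +114 mm toward -x.

```bash
cat > comb.py <<'E'
from rod import *
OFF=np.load("rake.npy")[3]   # tcp z minus tip z
def at(x,tip,y=0,**k): return goto([*tray(x,y),tip+OFF],TA,lin=True,**k)
def comb(pts,feed=.05):
    x,t=pts[0]; at(x,.075,feed=.15); print("early",at(x,t,feed=.06,stop_force=8)); st("in")
    for x,t in pts[1:]:
        if at(x,t,feed=feed,stop_force=25): st("BLOCKED"); break
    st("end")
def look(name):
    at(0,.0,.0) if 0 else None
    p=observe()["tcp_pos"]; bot.move_linear([p[0],p[1],.09+OFF],feed=.12)
    goto([.60,-.27,.11+OFF],TA); st("aside")
    t=optics.capture("top")[:,:,::-1]; s=optics.capture("side")[:,:,::-1]
    cv2.imwrite(f"pics/{name}.png",np.hstack([cv2.resize(t[140:275,250:360],(330,405),interpolation=cv2.INTER_CUBIC),cv2.resize(s[190:260,255:390],(470,405),interpolation=cv2.INTER_CUBIC)]))
E
python3 - <<'E'
from comb import *
comb([(.114,.0222),(.10,.0197),(-.10,.0197)]); look("c1")
E
```

```text
early False
in t=45.4 tcp [ 0.6641 -0.0017  0.0961] w=0.264 F [ 0.  -0.4 -2.2] g=117
end t=50.0 tcp [0.4498 0.0052 0.0931] w=0.267 F [ 1.   0.2 -3.4] g=118
aside t=51.9 tcp [ 0.5999 -0.2672  0.1829] w=0.267 F [-0.1  0.2 -2.4] g=118
```

View pics/c1.png

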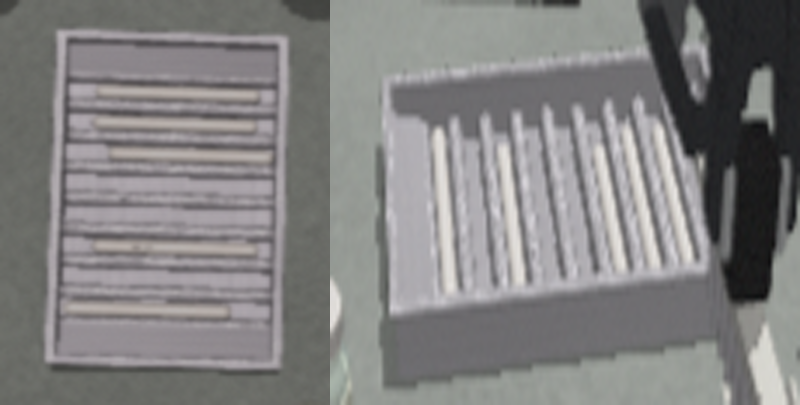

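All five rods lie parallel to the grooves, each down in its own groove (rows 93, 124, 155, 247 and 310), and the side view agrees. I'll hang the rake back.

Run:
```python
from rod import *
x,y,z0,off=np.load("rake.npy"); a=np.radians(-6.5)
goto([x,y,z0+.09],a,lin=True); st("over")
print("touch",bot.move_linear([x,y,z0-.001],feed=.05,stop_force=8)); o=st("down")
if o["tcp_pos"][2]<z0+.003:
    bot.move_gripper(1); bot.pause(.3); bot.move_linear([x,y,.24],feed=.12)
    goto([.42,-.22,.3],a); st("clear")
t=optics.capture("top")[:,:,::-1]; s=optics.capture("side")[:,:,::-1]
cv2.imwrite("pics/f.png",np.vstack([cv2.resize(t[90:310,90:510],(800,300)),cv2.resize(s[130:400,210:570],(800,300))]))
```

```text
over t=52.4 tcp [ 0.623  -0.3011  0.1802] w=0.266 F [ 0.   0.2 -2.1] g=118
touch True
down t=54.2 tcp [ 0.623  -0.3021  0.0905] w=0.271 F [-0.6  0.7  6.5] g=119
clear t=57.5 tcp [ 0.4213 -0.2206  0.3001] w=1.000 F [ 0.9 -0.1 -0.1] g=0
```

View pics/f.png

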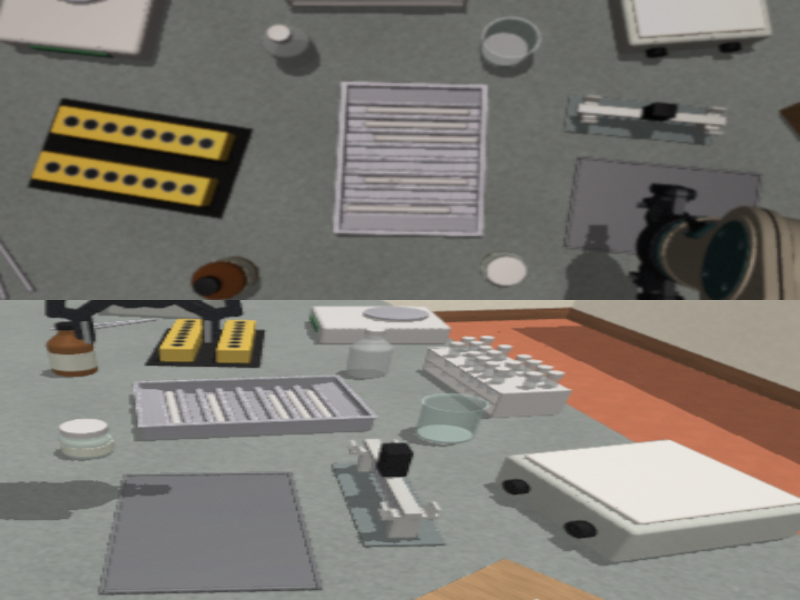

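The rake hangs on its stand, the rinse tray is empty and the bystanders are where they were. Before handing in, I'll check the racks against the mat outline.

Run:
```python
from h import *
im=np.ascontiguousarray(optics.capture("top")[:,:,::-1]); h=cv2.cvtColor(im,cv2.COLOR_BGR2HSV)
m=(abs(h[...,0].astype(int)-24)<6)&(h[...,1]>140)&(h[...,2]>140)
a=np.radians(-13.1); M=np.array([[np.cos(a),np.sin(a)],[-np.sin(a),np.cos(a)]])
for r in rects("top",im,m,.049,200): print([np.round(v,3) for v in r[:5]],"in mat",(M@(np.array(r[:2])-[.554,.359])).round(4))
```

```text
[np.float64(0.515), np.float64(0.368), np.float64(76.721), np.float64(217.138), np.float64(47.391)] in mat [-0.0398  0.0003]
[np.float64(0.596), np.float64(0.347), np.float64(76.926), np.float64(216.79), np.float64(47.485)] in mat [ 0.0439 -0.0017]
```

```bash
python3 -c "
from bench import job
print(job.finish_job())"
```

```text
the job is handed in; nothing more can be done
None
```

The job is handed in: both racks stand on the mat, all five rods (two came from the rinse tray) lie in their own grooves after one comb pass, the rake is back on its stand, and the bottles, jar and beaker were left alone.

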